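Unclip two lens tubes and lay them on their V-rests

ROBOT

A 6-joint arm with a two-finger parallel gripper is mounted at the origin on the work surface. World frame = base frame: x ahead of the robot, y to its left, z up, the work surface at z = 0. Lengths are in m, angles in rad, forces in N, time in s.
With the tool pointing down it reaches from about 0.35 to 0.975 m from the base axis. Payload 4.9 kg.
Tool frame: the origin (TCP) lies between the finger pads; the fingertips stand 17 mm ahead of it and the grasp point (between the pads) lies 2 mm behind it (manip.nose_length is the distance from the TCP to the fingertips, in m); z points along the fingers, y is the line along which they close (so a half turn about z gives the same grasp; the last joint's range is limited). The gripper opens to 85 mm and grips with 20 to 120 N. Pads are 22 mm wide; open, the fingers measure 114 mm over their backs; the gripper's body (76 mm by 85 mm) begins 54 mm behind the grasp point. The pads swing forward as they close: fully open they stand 13 mm farther back than shut.
Start: joints at [-1.321, 0.053, 1.613, -0, 1.476, -0.119], TCP at [0.225, -0.583, 0.248] pointing down, gripper open.
Joint ranges: [-3.01, 3.01], [-1.01, 2.22], [0.06, 2.58], [-1.02, 4.17], [0.09, 2.62], [-3.14, 3.14]. Speed limits (rad/s): [2.57, 2.57, 3.14, 3.14, 3.14, 3.14].

INTERFACE

Orientations are given as a unit quaternion [w, x, y, z].
In Python, from plant import manip gives the robot as it stands. The module is installed in compiled form; this text tells all that it offers.
- The arm moves only by the tool apply_moves, never from a script. Its argument "moves" is a list of rows, each a list of 3 entries, a list of its own where there are three numbers: the turn, a rotation vector about the tool's x, y, z in rad, then the shift along the tool's x, y, z in cm, then the closure, from -1 (fully open) to 1 (shut), so that 0 is half open. A call has 1 to 20 rows; each row is the pose to reach, as a shift and turn from the pose commanded when the call began, along the tool's axes at that moment; what a row does not reach only later rows make up. A row lasts 1/10 s, in which the tool goes at most 50 mm and 8.59 degrees, less where a joint would pass 70% of its speed; a pose out of reach is approached as far as the arm can. A call with a gripper value outside its range is refused whole. The fingers move at their own pace and stop on an object; the grip force is fixed at half the most. Time passes only in rows, so rows that repeat a pose let the fingers close. It gives the time, the measured TCP pose, the force, the opening and the grip force at its end, in the units of the state.
- manip.state(): the state, without advancing time (a new reading comes with each control period).
- manip.grab_frame(name): name is "scene" or "top" or "wrist"; returns a dict with "image" (420x560x3 uint8, red, green, blue), "K" (3x3 intrinsics, pixels), "rvec" (rotation vector, rad) and "tvec" (3), from world to camera coordinates, as OpenCV has them. Camera axes: x right, y down, z forward; pixel columns grow to the right and rows downward; lengths in m; the calibration is good to about 2 mm. A picture is of the moment at which its call begins. There is no depth.
- manip.job_done(): hands the job in; it is judged then, once.
Trained networks look in a picture, given as the dict that the camera call returned (one of the last four; its "shot" number tells which), for a name from the list of things; names that differ only in an ending like _2 or _b are one class to them, and where a whole thing is asked for, a point or a joint stands for the part that bears it (a point fixed in the world has none). Each returns a list of dicts, best first, with "score" (0 to 1); they miss things now and then, are a little off and sometimes report something else, mostly with a low value. They report only what shows in the picture. A call takes as long as a camera call. They do not tell look-alikes from the thing itself.
- manip.look_for(picture, label): "location" ([x, y, z] in m, in the coordinates of the camera as it stood for that picture, good to about 4 mm: the middle of the surface that is visible of it).
- manip.silhouettes(picture, label): "pixels" (420x560 bool, what is visible of it).
- manip.spot_point(picture, label): "location" ([x, y, z] in m, in the coordinates of the camera as it stood for that picture, good to about 4 mm: a listed point, or the origin of a listed thing).
The state is a dict: "time": time; "joint_pos": joint angles; "joint_vel": joint speeds; "joint_efforts": joint torques, N m; "tool_pos": TCP position; "tool_rot": TCP orientation; "contact_force": force on the tool from outside, world axes, zero at the start; "ft_torque": the same for the moment, N m; "gripper_width": opening from 0.0 (shut) to 1.0 (fully open); "grasp_force": force on a finger pad.
Only numpy, scipy, OpenCV 4.12 (cv2) and the standard library are available. Lean on these libraries where they do the work, as an engineer would, in place of code of your own. Each camera call takes 0.05 s, during which the arm holds its last target. There are 200 camera calls.

TASK

First lift the small V-rest out of the large one that it is nested in and stand it upright in the middle of the rubber mat. Then pull the long lens tube sideways out of its spring clips and lay it centrally in the notches of the large rest, and last pull out the short tube and lay it centrally in the notches of the small rest. Let no tube drop to the table, and leave the other things on the bench where they are.

Things in the scene. Friction and masses are not known exactly. Their poses are not given: they have to be found in the camera images.
- small_rest_mid (a point): small loose white V-rest, 200 g, 64 mm tall: foot 36 x 113 (y) x 6 mm; on it a block 36 x 68 (y), top 36 mm above the underside (grip across the 36); end plates 8 thick with 90 deg V notches at y = +-38. Point: centre line, 32 mm above its underside; z up, y along the notches. A tube in the notches has its axis 28 mm above. Starts in the large rest, on its base, 1.5 mm play each end
- large_rest_mid (a point): large loose white V-rest, 500 g, 64 mm tall: base plate 60 x 150 (y) x 6 mm, two end plates 8 mm thick with 90 deg V notches at y = +-62 mm, open between. Point: on its centre line, 32 mm above its underside; z up, y along the notches. A tube lying in the notches has its axis 28 mm above this point, along y
- mat_mid (a point): square black rubber mat, 150 x 150 mm, 3 mm thick, fixed; this point is the centre of its top
- long_tube_mid (a point): long lens tube: plain aluminium cylinder with black end rings, 22 mm diameter, 160 mm long, about 100 g, both ends alike. This point: its centre; its axis is y. It starts in the clips of the long stand
- short_tube_mid (a point): short lens tube: the same but 110 mm long, about 65 g. This point: its centre; its axis is y. It starts in the clips of the short stand
- long_stand_axis (a point): fixed clip stand, 178 mm wide, 105 deep. Point: centre of the clipped long tube, 105 mm up; y along the tube, z vertical. At yaw 0 the white plate, 27 mm behind the axis, faces away from the robot (+x) and up; the clips' mouths point along its normal, leaning 35 deg from vertical towards +x: pull that way. A clear hood square on the plate, 50 mm upslope, ends 29 mm further out than the axis
- short_stand_axis (a point): the same stand, 128 mm wide, with the short tube. On both: two 10 mm wide spring-steel C clips 32 mm either side of the point, 54 mm free between them; jaws reach 15 mm out from the axis and 15 up and down the slope. Pulling out takes up to 12 to 17 N within 10 mm, then it snaps free. End cheeks stop lengthwise sliding; the hood stops fingers coming straight down
- solvent_bottle: bystander, loose: white plastic bottle, 48 mm across, 100 mm tall, between the mat and the rests; leave it
- screw_jar: bystander, loose: amber jar with black lid, 40 mm across, 45 mm tall, between the clip stands; leave it
- screwdriver: bystander, loose: screwdriver with black handle, 170 mm long, lying far to the left; leave it
- tip_box: bystander, loose: clear flat box, 55 x 80 x 22 mm, far to the right; leave it
- objective: bystander, loose: small metal microscope objective standing on end, 30 mm across, 55 mm tall, far to the right; leave it
- knob_cap: bystander, loose: black round cap, 44 mm across, 22 mm tall, far to the left; leave it
Things that resemble listed ones, but are neither listed nor needed, are in the scene too. What is shaped like the part that bears large_rest_mid but orange is not meant. What is shaped like the part that bears short_tube_mid but green is not meant.

How it is judged:
By the outcome, as a careful person would: the job done as asked, in the order asked, and still so for the second after the job is handed in, with the robot touching nothing.
It also fails if it takes over 72 s, if anything falls off the work surface, if the arm or the gripper's body presses on something with over 40 N, if the wrist force passes 120 N, or if a joint passes its speed limit or range.

## Working session

There is one attempt and no reset: what is moved stays moved. The work goes in short steps, Python scripts to look and compute and a tool call to move; the robot and the scene stay as the last step left them, time stands still between calls to the robot, and variables do not carry over. Pictures are saved under pics/ and viewed, at most 10 in all, crops included, and the job is handed in when it is done.

Besides the shell and the picture viewer there is one more tool, called after "Call:" as name(argument=value, ...), one argument or row to a line, values as JSON. apply_moves: Moves the arm, as the interface text tells. Its arguments: {"type":"object","properties":{"moves":{"type":"array"}},"required":["moves"]}

```bash
mkdir -p pics; cat > h.py <<'E'
import numpy as np, cv2
from scipy.spatial.transform import Rotation as R
from plant import manip
np.set_printoptions(precision=4,suppress=True)
def RT(f):
    return cv2.Rodrigues(np.array(f["rvec"],float))[0], np.array(f["tvec"],float).ravel()
def w(f,p):
    r,t=RT(f); return r.T@(np.array(p)-t)
def px(f,p):
    r,t=RT(f); q=np.array(f["K"])@(r@np.array(p)+t); return q[:2]/q[2]
def ray(f,uv,z):
    r,t=RT(f); d=r.T@np.linalg.inv(f["K"])@np.array([uv[0],uv[1],1.]); c=-r.T@t
    return c+d*(z-c[2])/d[2]
def save(f,n): cv2.imwrite("pics/"+n,f["image"][:,:,::-1])
def tool():
    s=manip.state(); q=s["tool_rot"]; return np.array(s["tool_pos"]),R.from_quat([q[1],q[2],q[3],q[0]])
E
python3 - <<'E'
from h import *
fs={n:manip.grab_frame(n) for n in("scene","top")}
im=np.vstack([fs[n]["image"] for n in fs]); 
cv2.imwrite("pics/a.png",cv2.resize(im,None,fx=.714,fy=.714,interpolation=cv2.INTER_AREA)[:,:,::-1])
save(fs["top"],"top.png");save(fs["scene"],"scene.png")
for n,f in fs.items():
  for l in "small_rest_mid large_rest_mid mat_mid long_tube_mid short_tube_mid long_stand_axis short_stand_axis solvent_bottle screw_jar".split():
    for d in manip.spot_point(f,l): 
      p=w(f,d["location"]); print(n,l,round(d["score"],2),p,px(f,p).astype(int))
p,r=tool();print(p,r.as_matrix(),manip.state()["time"])
E
```

```text
scene small_rest_mid 0.71 [0.6479 0.1595 0.0438] [261 288]
scene large_rest_mid 0.89 [0.6497 0.16   0.0349] [261 291]
scene large_rest_mid 0.88 [0.2896 0.251  0.0351] [402 259]
scene mat_mid 0.84 [ 0.6668 -0.1735  0.0018] [203 217]
scene long_tube_mid 0.77 [ 0.4795 -0.203   0.1073] [254 165]
scene short_tube_mid 0.57 [0.4787 0.2025 0.1045] [334 256]
scene short_tube_mid 0.5 [0.393  0.0494 0.0101] [323 230]
scene long_stand_axis 0.81 [ 0.4804 -0.2036  0.1056] [253 165]
scene short_stand_axis 0.56 [0.6605 0.4336 0.002 ] [322 405]
scene short_stand_axis 0.55 [0.4745 0.2071 0.1083] [337 256]
scene solvent_bottle 0.77 [0.7208 0.0142 0.0027] [210 268]
scene solvent_bottle 0.56 [ 0.5145 -0.4245  0.0017] [217 159]
top small_rest_mid 0.88 [0.6503 0.162  0.0423] [225 157]
top large_rest_mid 0.95 [0.2949 0.2509 0.0299] [190 289]
top large_rest_mid 0.9 [0.651  0.159  0.0281] [226 158]
top mat_mid 0.72 [ 0.6699 -0.1794  0.0032] [346 152]
top long_tube_mid 0.76 [ 0.4783 -0.2057  0.1083] [366 210]
top long_tube_mid 0.24 [ 0.4901 -0.0133  0.0001] [289 216]
top short_tube_mid 0.86 [0.4773 0.2058 0.1054] [204 214]
top short_tube_mid 0.58 [0.3941 0.052  0.0071] [266 250]
top long_stand_axis 0.76 [ 0.4808 -0.2044  0.1052] [365 210]
top long_stand_axis 0.26 [0.4765 0.2063 0.1047] [204 215]
top short_stand_axis 0.66 [0.4789 0.2015 0.1045] [206 214]
top solvent_bottle 0.57 [0.4766 0.2073 0.1024] [204 215]
top solvent_bottle 0.52 [0.7217 0.0074 0.0007] [280 137]
top screw_jar 0.73 [ 0.4936 -0.0105 -0.0014] [288 215]
[ 0.2253 -0.583   0.2483] [[ 0.9328  0.3605  0.    ]
 [ 0.3605 -0.9328  0.    ]
 [ 0.     -0.     -1.    ]] 1.0
```

View pics/top.png

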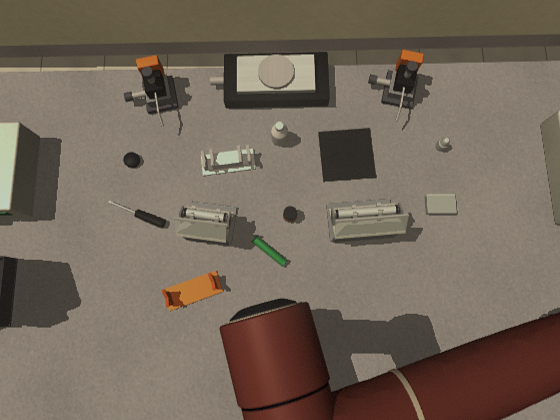

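View pics/scene.png

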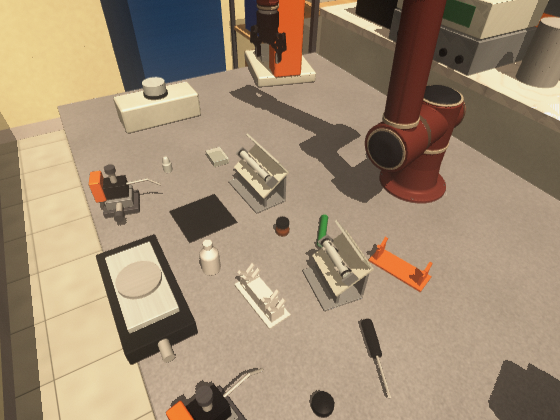

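Candidates in the top picture: 
- **Large rest:** white at (226,158), orange at (190,289). White fits, because it holds the small rest.
- **Short tube:** aluminium in clips at (204,214), green on the table at (266,250). The clipped one fits.

I'll confirm both in one crop and measure the yaws.

```bash
python3 - <<'E'
from h import *
f=manip.grab_frame("top")
cv2.imwrite("pics/crop.png",cv2.resize(f["image"][110:250,160:420],None,fx=3,fy=3,interpolation=cv2.INTER_CUBIC)[:,:,::-1])
for l,z in [("large_rest_mid",.03),("small_rest_mid",.05),("mat_mid",.003),("long_tube_mid",.11),("short_tube_mid",.11),("long_stand_axis",.08),("short_stand_axis",.08)]:
  for d in manip.silhouettes(f,l)[:2]:
    m=d["pixels"]; v,u=np.nonzero(m)
    P=np.array([ray(f,(a,b),z)[:2] for a,b in zip(u,v)])
    rc=cv2.minAreaRect(P.astype(np.float32)*1000); bx=cv2.boxPoints(rc)
    C=np.cov(P.T); e=np.linalg.eigh(C)[1][:,1]; 
    print(l,round(d["score"],2),len(u),"c",P.mean(0),"rect",np.round(rc[0]),np.round(rc[1]),round(rc[2],1),"pca yaw",np.degrees(np.arctan2(-e[0]*np.sign(e[1]),abs(e[1]))).round(1))
E
```

```text
large_rest_mid 0.94 1354 c [0.291  0.2462] rect [290. 248.] [ 64. 153.] 19.2 pca yaw 18.1
large_rest_mid 0.69 500 c [0.6352 0.1572] rect [645. 157.] [ 72. 148.] 5.4 pca yaw 5.9
small_rest_mid 0.59 713 c [0.6428 0.1564] rect [646. 156.] [ 62. 109.] 5.5 pca yaw 4.9
mat_mid 0.73 2620 c [ 0.6643 -0.1789] rect [ 666. -178.] [150. 150.] 3.4 pca yaw 47.7
long_tube_mid 0.75 528 c [ 0.4775 -0.2022] rect [ 478. -205.] [ 24. 166.] 3.8 pca yaw 3.5
short_tube_mid 0.88 353 c [0.4771 0.2023] rect [477. 204.] [114.  24.] 82.4 pca yaw -8.4
short_tube_mid 0.79 345 c [0.3816 0.0434] rect [381.  43.] [104.  22.] 51.0 pca yaw -39.3
long_stand_axis 0.89 2371 c [ 0.4542 -0.204 ] rect [ 461. -212.] [103. 207.] 3.7 pca yaw 1.3
short_stand_axis 0.68 1855 c [0.4557 0.206 ] rect [462. 213.] [158. 103.] 81.5 pca yaw -3.7
```

View pics/crop.png

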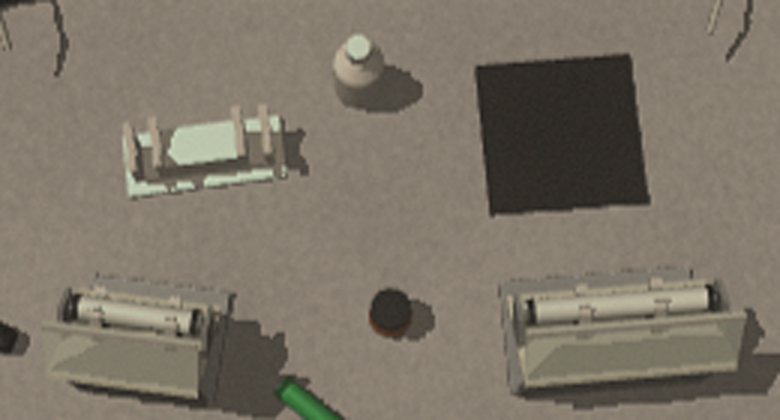

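The crop confirms both: the white rest with the small rest nested in it at crop (205,145), and silver tubes in the clips at crop (135,312) for the short one and (620,303) for the long one. Orange and green are decoys. Next I go above the rests.

```bash
cat >> h.py <<'E'
def go(pos,yaw,tilt=0.):
    """turn/shift to TCP at pos; tool x along y-axis of a frame with this yaw (deg); tilt deg about tool x"""
    p,r=tool(); a=np.radians(yaw)
    x=np.array([-np.sin(a),np.cos(a),0]); z=np.array([0,0,-1.]); y=np.cross(z,x)
    T=R.from_matrix(np.c_[x,y,z])*R.from_rotvec([np.radians(tilt),0,0])
    print("turn",(r.inv()*T).as_rotvec().round(4).tolist(),"shift cm",(r.inv().apply(np.array(pos)-p)*100).round(3).tolist())
E
python3 - <<'E'
from h import *
go([.62,.159,.26],5)
E
```

```text
turn [-0.0, -0.0, -1.2893] shift cm [63.563, -54.98, -1.168]
```

Call:
apply_moves(
  moves=[
    [[0, 0, -1.289], [63.56, -54.98, -1.17], -1],
    [[0, 0, -1.289], [63.56, -54.98, -1.17], -1],
    [[0, 0, -1.289], [63.56, -54.98, -1.17], -1],
    [[0, 0, -1.289], [63.56, -54.98, -1.17], -1],
    [[0, 0, -1.289], [63.56, -54.98, -1.17], -1],
    [[0, 0, -1.289], [63.56, -54.98, -1.17], -1],
    [[0, 0, -1.289], [63.56, -54.98, -1.17], -1],
    [[0, 0, -1.289], [63.56, -54.98, -1.17], -1],
    [[0, 0, -1.289], [63.56, -54.98, -1.17], -1],
    [[0, 0, -1.289], [63.56, -54.98, -1.17], -1],
    [[0, 0, -1.289], [63.56, -54.98, -1.17], -1],
    [[0, 0, -1.289], [63.56, -54.98, -1.17], -1],
    [[0, 0, -1.289], [63.56, -54.98, -1.17], -1],
    [[0, 0, -1.289], [63.56, -54.98, -1.17], -1],
    [[0, 0, -1.289], [63.56, -54.98, -1.17], -1],
    [[0, 0, -1.289], [63.56, -54.98, -1.17], -1],
    [[0, 0, -1.289], [63.56, -54.98, -1.17], -1],
    [[0, 0, -1.289], [63.56, -54.98, -1.17], -1],
    [[0, 0, -1.289], [63.56, -54.98, -1.17], -1],
    [[0, 0, -1.289], [63.56, -54.98, -1.17], -1],
  ],
)

```text
time: 3.4
tool_pos: [0.6197, 0.1583, 0.26]
tool_rot: [0.0, 0.676, 0.737, -0.0]
contact_force: [0.3, -0.2, -0.1]
gripper_width: 1.001
grasp_force: 0.0
```

```bash
cat >> h.py <<'E'
def pts(f,labels,near=None):
    for l in labels:
        for d in manip.spot_point(f,l)[:2]:
            p=w(f,d["location"]); print(l,round(d["score"],2),p,px(f,p).astype(int))
E
python3 - <<'E'
from h import *
f=manip.grab_frame("wrist"); save(f,"w1.png")
print(tool()[0]); r,t=RT(f); print("cam",-r.T@t,r)
pts(f,["small_rest_mid","large_rest_mid"])
E
```

```text
[0.6197 0.1579 0.2601]
cam [0.6143 0.228  0.3844] [[ 0.9963  0.0854 -0.0004]
 [ 0.0823 -0.9588  0.2721]
 [ 0.0228 -0.2711 -0.9623]]
small_rest_mid 0.8 [0.6515 0.163  0.0348] [313 187]
```

View pics/w1.png

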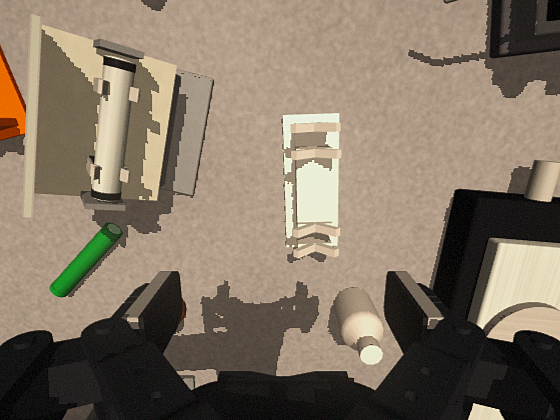

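The wrist view shows the nested rests upright in the image at columns 283–340, rows 113–258. The block top spans about (295–338, 165–225), and the clipped tube and green decoy are at left. I'll fit positions from these corners.

```bash
python3 - <<'E'
from h import *
f=manip.grab_frame("wrist")
im=f["image"]
g=cv2.resize(im[105:265,270:350],None,fx=7,fy=3.7,interpolation=cv2.INTER_CUBIC) if 0 else cv2.resize(im[105:265,265:360],None,fx=3.7,fy=3.7,interpolation=cv2.INTER_CUBIC)
cv2.imwrite("pics/w1c.png",g[:,:,::-1])
pts(f,["small_rest_mid","large_rest_mid"])
for y in (185,200,215): print(y, im[y,280:345].mean(1).astype(int).tolist())
print(im[105:125,310].mean(1).astype(int).tolist())
E
```

```text
small_rest_mid 0.71 [0.6504 0.1635 0.0342] [312 186]
185 [167, 172, 172, 90, 143, 233, 232, 230, 231, 231, 229, 242, 158, 132, 136, 87, 187, 236, 233, 229, 232, 228, 229, 229, 227, 229, 230, 230, 230, 230, 232, 230, 228, 230, 227, 229, 229, 229, 231, 230, 229, 227, 230, 230, 228, 229, 229, 229, 231, 230, 229, 228, 228, 229, 229, 231, 227, 240, 179, 162, 164, 170, 164, 163, 161]
200 [159, 164, 166, 157, 143, 231, 230, 228, 228, 226, 233, 240, 157, 124, 137, 108, 100, 232, 235, 228, 229, 229, 229, 229, 229, 226, 228, 231, 229, 229, 230, 231, 230, 227, 232, 230, 230, 229, 227, 228, 230, 230, 228, 229, 230, 230, 230, 229, 229, 227, 230, 227, 228, 226, 228, 231, 231, 227, 169, 156, 166, 168, 168, 170, 171]
215 [159, 159, 159, 160, 155, 150, 228, 230, 226, 230, 229, 241, 158, 131, 137, 131, 67, 228, 232, 229, 228, 227, 228, 227, 227, 228, 228, 227, 227, 228, 226, 227, 227, 229, 227, 229, 229, 228, 229, 228, 230, 227, 228, 226, 230, 228, 228, 229, 228, 227, 227, 228, 228, 227, 227, 230, 233, 215, 162, 157, 156, 150, 155, 155, 157]
[167, 162, 164, 161, 151, 157, 154, 152, 175, 238, 235, 232, 234, 234, 233, 232, 237, 213, 201, 200]
```

View pics/w1c.png

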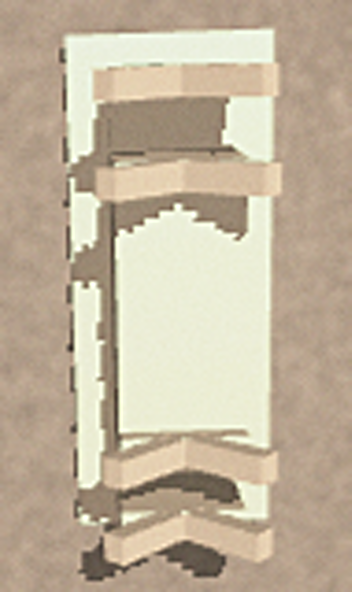

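The crop shows base corners at full-picture (282.6,115.3), (338.8,113.1) and (285.8,245). The block top edges are at columns 296.5 and 338 on row 200.

```bash
python3 - <<'E'
from h import *
f=manip.grab_frame("wrist")
c=lambda u,v,z: ray(f,(265+u/3.7,105+v/3.7),z)
print("base TL",c(65,38,.006),"TR",c(273,30,.006),"BL",c(77,518,.006))
for r,l,rr in ((185,296,338),(200,296.7,338),(215,296.7,337.6)):
  a,b=ray(f,(l,r),.042),ray(f,(rr,r),.042); print("block",a,b,(a+b)/2, np.linalg.norm(a-b))
E
```

```text
base TL [0.6139 0.2328 0.006 ] TR [0.6732 0.2401 0.006 ] BL [0.6302 0.087  0.006 ]
block [0.6333 0.1659 0.042 ] [0.6758 0.1695 0.042 ] [0.6546 0.1677 0.042 ] 0.04266858646665727
block [0.6355 0.1504 0.042 ] [0.6778 0.154  0.042 ] [0.6567 0.1522 0.042 ] 0.04247046639932621
block [0.6371 0.1344 0.042 ] [0.6795 0.138  0.042 ] [0.6583 0.1362 0.042 ] 0.042579713632660936
```

```bash
python3 - <<'E'
from h import *
go([.652,.163,.13],6.5); go([.652,.163,.029],6.5)
E
```

```text
turn [0.0003, 0.0, -0.0274] shift cm [0.187, 3.239, 13.022]
turn [0.0003, 0.0, -0.0274] shift cm [0.187, 3.237, 23.122]
```

Call:
apply_moves(
  moves=[
    [[0, 0, -0.027], [0.19, 3.24, 5], -1],
    [[0, 0, -0.027], [0.19, 3.24, 9], -1],
    [[0, 0, -0.027], [0.19, 3.24, 13], -1],
    [[0, 0, -0.027], [0.19, 3.24, 16], -1],
    [[0, 0, -0.027], [0.19, 3.24, 19], -1],
    [[0, 0, -0.027], [0.19, 3.24, 21], -1],
    [[0, 0, -0.027], [0.19, 3.24, 22.5], -1],
    [[0, 0, -0.027], [0.19, 3.24, 23.1], -1],
    [[0, 0, -0.027], [0.19, 3.24, 23.1], -1],
  ],
)

```text
time: 4.65
tool_pos: [0.6518, 0.1636, 0.0285]
tool_rot: [-0.0, 0.666, 0.746, -0.0]
contact_force: [0.1, 0.0, -0.5]
gripper_width: 1.0
grasp_force: 0.0
```

```bash
python3 - <<'E'
from h import *
print(tool()[0]); go([.652,.163,.029],6.5)
f=manip.grab_frame("wrist"); save(f,"w2.png")
E
```

```text
[0.6518 0.1636 0.0285]
turn [-0.0009, 0.0, 0.0004] shift cm [-0.06, 0.01, -0.048]
```

View pics/w2.png

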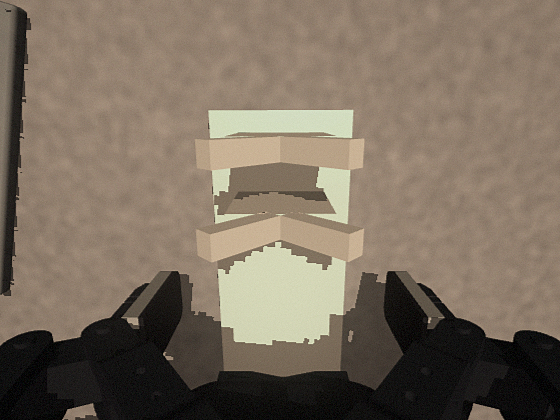

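The wrist view shows the rest symmetric about column 280 between the fingers at 165 and 395, with the edges parallel. Closing, then lifting straight up.

Call:
apply_moves(
  moves=[
    [[0, 0, 0], [0, 0, 0], 1],
    [[0, 0, 0], [0, 0, 0], 1],
    [[0, 0, 0], [0, 0, 0], 1],
    [[0, 0, 0], [0, 0, 0], 1],
    [[0, 0, 0], [0, 0, 0], 1],
    [[0, 0, 0], [0, 0, 0], 1],
    [[0, 0, 0], [0, 0, 0], 1],
    [[0, 0, 0], [0, 0, -0.2], 1],
    [[0, 0, 0], [0, 0, -0.6], 1],
    [[0, 0, 0], [0, 0, -1.2], 1],
    [[0, 0, 0], [0, 0, -2.2], 1],
    [[0, 0, 0], [0, 0, -3.5], 1],
    [[0, 0, 0], [0, 0, -5], 1],
    [[0, 0, 0], [0, 0, -7], 1],
    [[0, 0, 0], [0, 0, -10], 1],
    [[0, 0, 0], [0, 0, -13], 1],
    [[0, 0, 0], [0, 0, -13], 1],
  ],
)

```text
time: 6.4
tool_pos: [0.6558, 0.1643, 0.1671]
tool_rot: [0.004, 0.666, 0.746, 0.005]
contact_force: [0.6, 0.8, -0.7]
gripper_width: 0.409
grasp_force: 62.4
```

```bash
python3 - <<'E'
from h import *
p,r=tool(); print(p)
f=manip.grab_frame("wrist"); save(f,"w3.png")
t=manip.grab_frame("top"); save(t,"t3.png")
pts(t,["small_rest_mid","large_rest_mid"])
for d in manip.silhouettes(t,"mat_mid")[:1]:
    m=d["pixels"].astype(np.uint8); c=max(cv2.findContours(m,0,1)[0],key=len)[:,0]
    P=np.array([ray(t,q,.003)[:2] for q in c],np.float32)*1000
    print(d["score"],cv2.minAreaRect(P))
go([.667,-.177,.16],3.4)
E
```

```text
[0.6558 0.1643 0.1671]
small_rest_mid 0.64 [ 0.4781 -0.2053  0.107 ] [366 211]
small_rest_mid 0.29 [0.6604 0.4338 0.0016] [131 160]
large_rest_mid 0.84 [0.6504 0.1613 0.028 ] [226 159]
large_rest_mid 0.77 [0.2918 0.2491 0.0306] [191 290]
0.95 ((665.614990234375, -178.51284790039062), (149.65997314453125, 150.3108367919922), 3.487653970718384)
turn [-0.004, 0.0002, 0.0546] shift cm [-34.015, -2.255, -0.334]
```

```bash
python3 - <<'E'
from h import *
s=manip.state(); print(tool()[0],s["contact_force"],np.array(s["joint_vel"]))
f=manip.grab_frame("wrist"); save(f,"w4.png"); r,t=RT(f); print(-r.T@t)
print(tool()[0])
E
```

```text
[0.6507 0.1635 0.1565] [-0.0636  0.2032 -2.8995] [ 0.0009  0.0072  0.0021  0.0026 -0.0004 -0.0014]
[0.6439 0.2331 0.281 ]
[0.6507 0.1635 0.1564]
```

View pics/w4.png

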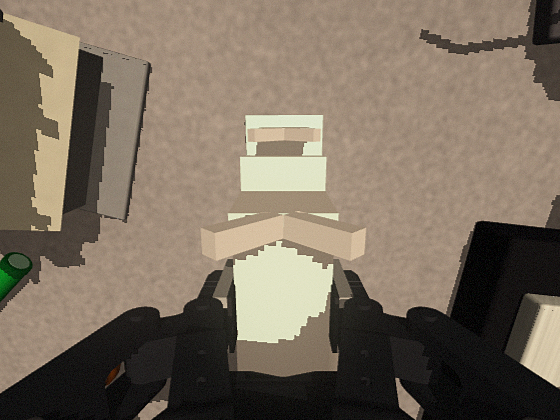

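The small rest is held level (plate band at rows 212–262, centred on column 283), and the large rest is still on the table. I'll check the lengthwise offset in the grip.

```bash
python3 - <<'E'
from h import *
f=manip.grab_frame("wrist"); p,r=tool()
for dx in (-2,0,2):
  print(dx,[px(f,p+r.apply(np.array(q)/1000)).round(1).tolist() for q in ((42+dx,-18,-41.5),(42+dx,18,-41.5),(34+dx,-18,-41.5),(56.5+dx,-18,16.5),(56.5+dx,18,16.5))])
go([.6656,-.1785,.16],3.5)
E
```

```text
-2 [[211.0, 241.0], [351.1, 240.9], [212.8, 269.6], [237.7, 159.3], [325.7, 159.2]]
0 [[210.6, 233.6], [351.5, 233.5], [212.4, 262.6], [237.5, 154.3], [325.9, 154.3]]
2 [[210.1, 226.1], [351.9, 226.0], [211.9, 255.5], [237.3, 149.3], [326.0, 149.3]]
turn [-0.0038, 0.0002, 0.0529] shift cm [-34.148, -2.429, -0.331]
```

Call:
apply_moves(
  moves=[
    [[0, 0, 0.005], [-1, 0, -0.1], 1],
    [[0, 0, 0.015], [-3, -0.2, -0.1], 1],
    [[0, 0, 0.02], [-6, -0.4, -0.2], 1],
    [[0, 0, 0.03], [-10, -0.7, -0.2], 1],
    [[0, 0, 0.03], [-14, -1, -0.2], 1],
    [[0, 0, 0.04], [-18, -1.3, -0.2], 1],
    [[0, 0, 0.05], [-22, -1.6, -0.2], 1],
    [[0, 0, 0.053], [-26, -1.9, -0.2], 1],
    [[0, 0, 0.053], [-29.5, -2.1, -0.2], 1],
    [[0, 0, 0.053], [-32, -2.3, -0.2], 1],
    [[0, 0, 0.053], [-33.5, -2.4, -0.2], 1],
    [[0, 0, 0.053], [-34.1, -2.43, -0.2], 1],
    [[0, 0, 0.053], [-34.1, -2.43, 3], 1],
    [[0, 0, 0.053], [-34.1, -2.43, 6], 1],
    [[0, 0, 0.053], [-34.1, -2.43, 8.5], 1],
    [[0, 0, 0.053], [-34.1, -2.43, 10.5], 1],
    [[0, 0, 0.053], [-34.1, -2.43, 11], 1],
    [[0, 0, 0.053], [-34.1, -2.43, 11], 1],
    [[0, 0, 0.053], [-34.1, -2.43, 11], 1],
  ],
)

```text
time: 8.65
tool_pos: [0.6678, -0.1777, 0.0506]
tool_rot: [0.001, 0.685, 0.729, 0.0]
contact_force: [0.5, -0.5, -1.6]
gripper_width: 0.412
grasp_force: 62.1
```

```bash
python3 - <<'E'
from h import *
print(tool()[0],manip.state()["contact_force"],manip.state()["joint_vel"]); f=manip.grab_frame("wrist"); go([.6656,-.1785,.0255],3.5)
f=manip.grab_frame("top")
for d in manip.silhouettes(f,"mat_mid")[:1]: print(d["score"],d["pixels"].sum())
E
```

```text
[ 0.6678 -0.1777  0.0506] [ 0.5188 -0.4648 -1.6279] [-0.0055 -0.0119 -0.014  -0.002  -0.0004  0.0006]
turn [0.0029, 0.0012, 0.0003] shift cm [-0.036, -0.254, 2.558]
0.49 166
```

Call:
apply_moves(
  moves=[
    [[0.003, 0, 0], [0, -0.1, 0.8], 1],
    [[0.003, 0, 0], [0, -0.1, 1.5], 1],
    [[0.003, 0, 0], [0, -0.1, 2], 1],
    [[0, 0, 0], [0, -0.1, 2.2], 1],
    [[0, 0, 0], [0, -0.1, 2.2], 1],
    [[0, 0, 0], [0, -0.1, 2.2], 1],
  ],
)

```text
time: 9.4
tool_pos: [0.6657, -0.1779, 0.0271]
tool_rot: [-0.0, 0.685, 0.728, -0.0]
contact_force: [-2.7, -0.3, 0.5]
gripper_width: 0.415
grasp_force: 62.4
```

```bash
python3 - <<'E'
from h import *
f=manip.grab_frame("wrist");f=manip.grab_frame("wrist"); print(manip.state()["contact_force"]);print(tool()[0]); go([.6656,-.1785,.0255],3.5)
r,t=RT(f); g=cv2.cvtColor(f["image"],7); 
# mat edges: dark region far side (+y)
for c in (150,200,350,400): print(c,g[0:120:4,c].tolist())
for v in (60,100): print(v,g[v,60:500:8].tolist())
E
```

```text
[-1.4008  0.4454  1.0879]
[ 0.6657 -0.1779  0.0271]
turn [-0.0002, -0.0001, -0.0001] shift cm [-0.059, -0.01, 0.158]
150 [164, 168, 168, 161, 166, 168, 163, 165, 167, 167, 170, 168, 166, 163, 165, 164, 167, 167, 172, 169, 168, 172, 171, 167, 162, 159, 35, 38, 36, 38]
200 [166, 162, 168, 168, 163, 161, 160, 164, 168, 169, 173, 169, 168, 171, 170, 169, 163, 161, 165, 174, 179, 175, 173, 172, 168, 168, 39, 48, 42, 36]
350 [164, 170, 168, 170, 165, 172, 171, 169, 167, 172, 177, 169, 169, 158, 163, 168, 163, 173, 177, 179, 168, 175, 171, 177, 171, 173, 42, 34, 34, 36]
400 [163, 173, 172, 178, 175, 174, 168, 174, 176, 172, 174, 180, 173, 166, 166, 166, 162, 167, 170, 173, 173, 167, 165, 167, 165, 171, 32, 38, 35, 29]
60 [183, 172, 170, 164, 169, 173, 169, 172, 167, 161, 166, 161, 170, 173, 179, 176, 164, 172, 168, 170, 176, 178, 174, 171, 172, 166, 180, 175, 183, 177, 174, 170, 175, 179, 167, 168, 166, 161, 168, 170, 172, 172, 168, 164, 168, 166, 175, 170, 165, 172, 161, 159, 172, 168, 161]
100 [176, 176, 180, 184, 178, 176, 171, 177, 169, 170, 172, 162, 167, 171, 167, 175, 177, 167, 162, 163, 175, 181, 169, 171, 164, 160, 175, 180, 170, 168, 174, 168, 171, 172, 170, 172, 172, 169, 168, 168, 168, 169, 170, 169, 166, 160, 162, 169, 172, 172, 170, 164, 168, 168, 175]
```

```bash
python3 - <<'E'
from h import *
f=manip.grab_frame("wrist"); g=cv2.cvtColor(f["image"],7)<90
v=[int(np.argmax(g[80:130,c]))+80 for c in(120,150,400,440)]
A=[ray(f,(c,b),.003) for c,b in zip((120,150,400,440),v)]; print(v,A)
for row in (140,180):
  u=np.nonzero(g[row])[0]; print(row,u.min(),u.max(),ray(f,(u.min(),row),.003),ray(f,(u.max(),row),.003))
E
```

```text
[103, 103, 104, 104] [array([ 0.5944, -0.1053,  0.003 ]), array([ 0.6068, -0.1046,  0.003 ]), array([ 0.71  , -0.0988,  0.003 ]), array([ 0.7265, -0.0978,  0.003 ])]
140 114 461 [ 0.5909 -0.1205  0.003 ] [ 0.7381 -0.1117  0.003 ]
180 119 455 [ 0.5918 -0.1376  0.003 ] [ 0.7389 -0.1288  0.003 ]
```

Call:
apply_moves(
  moves=[
    [[0, 0, 0], [0, 0, 0.15], 1],
    [[0, 0, 0], [0, 0, 0.15], 1],
    [[0, 0, 0], [0, 0, 0.15], -0.2],
    [[0, 0, 0], [0, 0, 0.15], -0.6],
    [[0, 0, 0], [0, 0, 0.15], -1],
    [[0, 0, 0], [0, 0, 0.15], -1],
    [[0, 0, 0], [0, 0, 0.15], -1],
    [[0, 0, 0], [0, 0, -0.5], -1],
    [[0, 0, 0], [0, 0, -2], -1],
    [[0, 0, 0], [0, 0, -4.5], -1],
    [[0, 0, 0], [0, 0, -8], -1],
    [[0, 0, 0], [0, 0, -12], -1],
    [[0, 0, 0], [0, 0, -16], -1],
    [[0, 0, 0], [0, 0, -20], -1],
    [[0, 0, 0], [0, 0, -22], -1],
    [[0, 0, 0], [0, 0, -22], -1],
  ],
)

```text
time: 11.15
tool_pos: [0.6679, -0.1787, 0.2544]
tool_rot: [0.005, 0.685, 0.728, 0.002]
contact_force: [1.0, 0.0, 0.0]
gripper_width: 0.999
grasp_force: 0.0
```

```bash
python3 - <<'E'
from h import *
print(tool()[0])
t=manip.grab_frame("top"); pts(t,["small_rest_mid","large_rest_mid","long_tube_mid"])
f=manip.grab_frame("wrist"); save(f,"w5.png"); pts(f,["small_rest_mid","mat_mid","long_tube_mid"])
E
```

```text
[ 0.6679 -0.1787  0.2544]
large_rest_mid 0.75 [0.6521 0.1588 0.0278] [227 158]
large_rest_mid 0.68 [0.2946 0.2511 0.0308] [190 289]
long_tube_mid 0.77 [ 0.4798 -0.2072  0.1105] [367 210]
small_rest_mid 0.81 [ 0.6661 -0.1786  0.0362] [284 194]
small_rest_mid 0.7 [ 0.4942 -0.0109  0.0012] [115   4]
long_tube_mid 0.8 [ 0.4759 -0.1998  0.1039] [ 49 223]
```

View pics/w5.png

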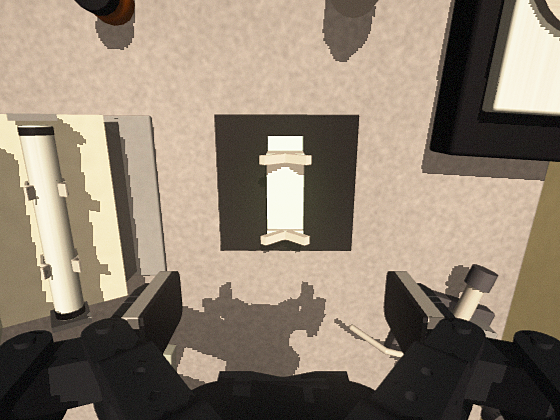

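The wrist view shows the small rest standing upright in the mat's middle: rest at (285,190), mat spanning 215–358 × 114–250. Next is the long tube; I'll approach along its normal.

```bash
cat >> h.py <<'E'
def nrm(yaw,t=35):
    a,t=np.radians(yaw),np.radians(t); return np.array([np.sin(t)*np.cos(a),np.sin(t)*np.sin(a),np.cos(t)])
E
python3 - <<'E'
from h import *
go(np.array([.479,-.2035,.105])+.12*nrm(3.6),3.6,35)
E
```

```text
turn [0.608, -0.0018, -0.0014] shift cm [-1.438, -11.834, 4.197]
```

Call:
apply_moves(
  moves=[
    [[0.1, 0, 0], [-0.2, -1, 0.3], 0],
    [[0.22, 0, 0], [-0.4, -3, 1], 0],
    [[0.34, 0, 0], [-0.7, -6, 2], 0],
    [[0.46, 0, 0], [-1, -9, 3], 0],
    [[0.55, 0, 0], [-1.2, -11, 3.8], 0],
    [[0.608, 0, 0], [-1.44, -11.83, 4.2], 0],
    [[0.608, 0, 0], [-1.44, -11.83, 4.2], 0],
    [[0.608, 0, 0], [-1.44, -11.83, 4.2], 0],
    [[0.608, 0, 0], [-1.44, -11.83, 4.2], 0],
  ],
)

```text
time: 12.45
tool_pos: [0.5491, -0.1995, 0.2058]
tool_rot: [-0.204, 0.654, 0.695, -0.217]
contact_force: [-0.4, 0.1, -0.1]
gripper_width: 0.501
grasp_force: 0.0
```

```bash
cat > tube.py <<'E'
from h import *
import sys
lab,z=sys.argv[1],.105
f=manip.grab_frame("wrist"); f=manip.grab_frame("wrist"); save(f,sys.argv[2])
print(tool()[0]); pts(f,[lab])
# fit a cylinder silhouette: tube axis midline back-projected to z (axis of silhouette ~ axis of tube)
for d in manip.silhouettes(f,lab)[:2]:
    c=max(cv2.findContours(d["pixels"].astype(np.uint8),0,1)[0],key=len)[:,0].astype(np.float32)
    rc=cv2.minAreaRect(c); b=cv2.boxPoints(rc)
    e=[np.linalg.norm(b[i]-b[(i+1)%4]) for i in range(4)]; i=0 if e[0]<e[1] else 1
    m1,m2=(b[i]+b[(i+1)%4])/2,(b[(i+2)%4]+b[(i+3)%4])/2
    A,B=ray(f,m1,z),ray(f,m2,z); v=A-B; v*=np.sign(v[1])
    print(round(d["score"],2),rc,"ends",A,B,"mid",(A+B)/2,"len",np.linalg.norm(v),"yaw",np.degrees(np.arctan2(-v[0],v[1])))
E
python3 tube.py long_tube_mid w6.png
```

```text
[ 0.5491 -0.1996  0.206 ]
long_tube_mid 0.73 [ 0.4774 -0.2013  0.1064] [278 213]
0.59 ((282.5, 208.5), (215.0, 33.0), 90.0) ends [ 0.4754 -0.1213  0.105 ] [ 0.4853 -0.2881  0.105 ] mid [ 0.4804 -0.2047  0.105 ] len 0.16706082788714108 yaw 3.3936098903103664
```

```bash
python3 - <<'E'
from h import *
f=manip.grab_frame("wrist"); p,r=tool()
for y in(-5,0,5): print(y,px(f,p+r.apply([0,y/1000,.12])),px(f,p+r.apply([-.08,y/1000,.12])),px(f,p+r.apply([.08,y/1000,.12])))
n=nrm(3.6); a=np.array([.479,-.2035,.105]); go(a+.04*n,3.6,35); go(a-.002*n,3.6,35)
E
```

```text
-5 [274.6523 217.6463] [275.3855 312.6686] [273.7826 104.9398]
0 [281.3536 217.6391] [281.5611 312.662 ] [281.1075 104.9321]
5 [288.0549 217.632 ] [287.7367 312.6554] [288.4324 104.9244]
turn [0.0042, -0.0006, -0.0017] shift cm [0.035, 0.011, 8.255]
turn [0.0042, -0.0006, -0.0017] shift cm [0.032, -0.007, 12.455]
```

Call:
apply_moves(
  moves=[
    [[0.004, 0, 0], [0.03, 0.05, 1], 0],
    [[0.004, 0, 0], [0.03, 0.05, 3], 0],
    [[0.004, 0, 0], [0.03, 0.05, 5.5], 0],
    [[0.004, 0, 0], [0.03, 0.05, 7.5], 0],
    [[0.004, 0, 0], [0.03, 0.05, 9], 0],
    [[0.004, 0, 0], [0.03, 0.05, 10.3], 0],
    [[0.004, 0, 0], [0.03, 0.05, 11.4], 0],
    [[0.004, 0, 0], [0.03, 0.05, 12], 0],
    [[0.004, 0, 0], [0.03, 0.05, 12.2], 0],
    [[0.004, 0, 0], [0.03, 0.05, 12.2], 0],
    [[0.004, 0, 0], [0.03, 0.05, 12.2], 0],
  ],
)

```text
time: 13.8
tool_pos: [0.48, -0.2036, 0.1052]
tool_rot: [-0.206, 0.654, 0.695, -0.219]
contact_force: [0.3, 0.5, 0.3]
gripper_width: 0.502
grasp_force: 0.0
```

```bash
python3 - <<'E'
from h import *
print(manip.state()["contact_force"]); n=nrm(3.6); a=np.array([.479,-.2035,.105]);go(a-.002*n,3.6,35)
E
python3 tube.py long_tube_mid w7.png
```

```text
[0.267  0.5281 0.3495]
turn [0.0001, -0.0004, -0.0018] shift cm [0.016, -0.071, 0.274]
[ 0.48   -0.2036  0.1052]
long_tube_mid 0.57 [ 0.4772 -0.2012  0.1047] [275 290]
```

Call:
apply_moves(
  moves=[
    [[0, 0, 0], [0, -0.04, 0.2], 0],
    [[0, 0, 0], [0, -0.04, 0.2], 0.3],
    [[0, 0, 0], [0, -0.04, 0.2], 1],
    [[0, 0, 0], [0, -0.04, 0.2], 1],
    [[0, 0, 0], [0, -0.04, 0.2], 1],
    [[0, 0, 0], [0, -0.04, 0.2], 1],
    [[0, 0, 0], [0, -0.04, 0.2], 1],
    [[0, 0, 0], [0, -0.04, 0.2], 1],
  ],
)

```text
time: 14.8
tool_pos: [0.4779, -0.2035, 0.1032]
tool_rot: [-0.206, 0.653, 0.694, -0.219]
contact_force: [-0.5, 0.6, 0.8]
gripper_width: 0.235
grasp_force: 58.5
```

Call:
apply_moves(
  moves=[
    [[0, 0, 0], [0, 0, -0.2], 1],
    [[0, 0, 0], [0, 0, -0.4], 1],
    [[0, 0, 0], [0, 0, -0.6], 1],
    [[0, 0, 0], [0, 0, -0.8], 1],
    [[0, 0, 0], [0, 0, -1], 1],
    [[0, 0, 0], [0, 0, -1.2], 1],
    [[0, 0, 0], [0, 0, -1.5], 1],
    [[0, 0, 0], [0, 0, -2], 1],
    [[0, 0, 0], [0, 0, -3], 1],
    [[0, 0, 0], [0, 0, -4.5], 1],
    [[0, 0, 0], [0, 0, -6.5], 1],
    [[0, 0, 0], [0, 0, -8.5], 1],
    [[0, 0, 0], [0, 0, -10], 1],
    [[0, 0, 0], [0, 0, -10.5], 1],
    [[0, 0, 0], [0, 0, -10.5], 1],
    [[0, 0, 0], [0, 0, -10.5], 1],
  ],
)

```text
time: 16.4
tool_pos: [0.5377, -0.1997, 0.1885]
tool_rot: [-0.207, 0.653, 0.694, -0.22]
contact_force: [0.2, -0.5, -1.0]
gripper_width: 0.235
grasp_force: 60.3
```

```bash
cat > held.py <<'E'
from h import *
import sys
L=float(sys.argv[2])
f=manip.grab_frame("wrist"); f=manip.grab_frame("wrist"); save(f,sys.argv[3]); p,r=tool(); print(p,manip.state()["contact_force"])
pts(f,[sys.argv[1]])
for d in manip.silhouettes(f,sys.argv[1])[:2]:
    v,u=np.nonzero(d["pixels"]); print(round(d["score"],2),"rows",v.min(),v.max(),"top-end cols",u[v<v.min()+6].min(),u[v<v.min()+6].max(), "cols at 2/3", u[v==v.min()+40].min() if (v==v.min()+40).any() else None,u[v==v.min()+40].max() if (v==v.min()+40).any() else None)
for dx in(-4,0,4): print(dx,[px(f,p+r.apply(np.array([L/2+dx,0,zz])/1000)).round(1).tolist() for zz in (-13,-2,9)])
E
python3 held.py long_tube_mid 160 w8.png
```

```text
[ 0.5373 -0.1996  0.188 ] [ 0.2341  0.6612 -0.7723]
long_tube_mid 0.7 [ 0.5362 -0.1981  0.1865] [280 292]
0.94 rows 82 376 top-end cols 252 313 cols at 2/3 252 313
-4 [[279.2, 100.0], [279.5, 101.8], [279.7, 103.4]]
0 [[279.1, 86.3], [279.4, 89.4], [279.7, 92.0]]
4 [[279.1, 72.3], [279.4, 76.7], [279.7, 80.4]]
```

```bash
python3 - <<'E'
from h import *
go([.652,.162,.2],6.5)
E
```

```text
turn [-0.6136, -0.0169, -0.0508] shift cm [35.41, 10.487, -8.795]
```

Call:
apply_moves(
  moves=[
    [[-0.018, 0, -0.001], [1, 0.3, -0.3], 1],
    [[-0.055, -0.002, -0.005], [3.2, 0.9, -0.8], 1],
    [[-0.11, -0.003, -0.009], [6.4, 1.9, -1.6], 1],
    [[-0.172, -0.005, -0.014], [9.9, 2.9, -2.5], 1],
    [[-0.233, -0.006, -0.019], [13.5, 4, -3.3], 1],
    [[-0.295, -0.008, -0.024], [17, 5, -4.2], 1],
    [[-0.356, -0.01, -0.03], [20.5, 6.1, -5.1], 1],
    [[-0.417, -0.011, -0.035], [24.1, 7.1, -6], 1],
    [[-0.479, -0.013, -0.04], [27.6, 8.2, -6.9], 1],
    [[-0.534, -0.015, -0.044], [30.8, 9.1, -7.7], 1],
    [[-0.577, -0.016, -0.048], [33.3, 9.9, -8.3], 1],
    [[-0.601, -0.017, -0.05], [34.7, 10.3, -8.6], 1],
    [[-0.6136, -0.0169, -0.0508], [35.41, 10.49, -8.8], 1],
    [[-0.6136, -0.0169, -0.0508], [35.41, 10.49, -8.8], 1],
    [[-0.6136, -0.0169, -0.0508], [35.41, 10.49, -8.8], 1],
    [[-0.6136, -0.0169, -0.0508], [35.41, 10.49, -8.8], 1],
  ],
)

```text
time: 18.2
tool_pos: [0.6527, 0.1609, 0.2007]
tool_rot: [0.001, 0.666, 0.746, 0.0]
contact_force: [-0.4, -0.3, -0.8]
gripper_width: 0.236
grasp_force: 60.2
```

```bash
python3 held.py long_tube_mid 160 w9.png; python3 - <<'E'
from h import *
f=manip.grab_frame("wrist"); pts(f,["large_rest_mid"])
g=f["image"].astype(int).mean(2)
for d in manip.silhouettes(f,"large_rest_mid")[:1]:
    m=d["pixels"]; v,u=np.nonzero(m); print(round(d["score"],2),u.min(),u.max(),v.min(),v.max())
    for row in (v.min()+5,v.min()+25,v.min()+50,v.min()+75):
        q=u[v==row]
        if len(q): print(row,q.min(),q.max(),ray(f,(q.min(),row),.006)[:2],ray(f,(q.max(),row),.006)[:2])
    print("far edge",ray(f,((u.min()+u.max())/2,v.min()),.006))
go([.652,.162,.1],6.5)
E
```

```text
[0.6528 0.1609 0.2007] [ 0.5805  0.1555 -0.7684]
long_tube_mid 0.65 [0.65   0.1639 0.201 ] [275 291]
0.72 rows 82 376 top-end cols 251 313 cols at 2/3 252 313
-4 [[280.9, 99.3], [281.1, 101.2], [281.2, 102.8]]
0 [[280.9, 85.5], [281.0, 88.7], [281.2, 91.3]]
4 [[280.8, 71.4], [281.0, 75.9], [281.2, 79.7]]
0.73 248 254 114 256
119 248 250 [0.6147 0.2281] [0.6165 0.2283]
139 248 251 [0.6162 0.2106] [0.6189 0.2109]
164 249 252 [0.619 0.188] [0.6218 0.1883]
189 250 252 [0.622  0.1646] [0.6239 0.1648]
far edge [0.617  0.2326 0.006 ]
turn [0.0016, 0.0009, -0.0002] shift cm [0.056, -0.085, 10.083]
```

View pics/w9.png

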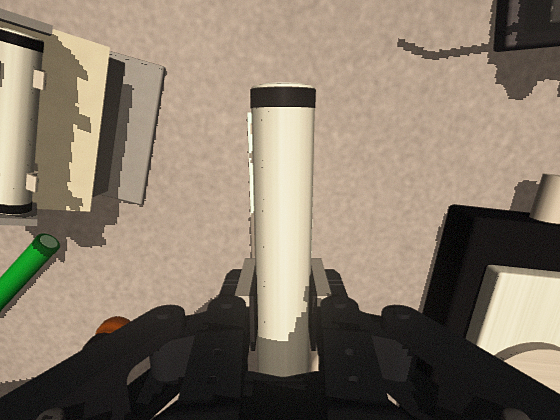

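The view shows the tube held straight at columns 252–313, end ring at row 85, parallel to the rest's base edge at columns 248–252. Lowering it into the notches.

Call:
apply_moves(
  moves=[
    [[0.0016, 0, 0], [-0.02, -0.05, 1], 1],
    [[0.0016, 0, 0], [-0.02, -0.05, 3], 1],
    [[0.0016, 0, 0], [-0.02, -0.05, 5.5], 1],
    [[0.0016, 0, 0], [-0.02, -0.05, 8], 1],
    [[0.0016, 0, 0], [-0.02, -0.05, 10], 1],
    [[0.0016, 0, 0], [-0.02, -0.05, 11.5], 1],
    [[0.0016, 0, 0], [-0.02, -0.05, 12.5], 1],
    [[0.0016, 0, 0], [-0.02, -0.05, 13], 1],
    [[0.0016, 0, 0], [-0.02, -0.05, 13.3], 1],
    [[0.0016, 0, 0], [-0.02, -0.05, 13.5], 1],
    [[0.0016, 0, 0], [-0.02, -0.05, 13.5], 1],
    [[0.0016, 0, 0], [-0.02, -0.05, 13.5], 1],
  ],
)

```text
time: 19.75
tool_pos: [0.6529, 0.1617, 0.0667]
tool_rot: [0.001, 0.666, 0.746, 0.0]
contact_force: [-0.2, 0.3, -1.1]
gripper_width: 0.241
grasp_force: 60.3
```

Call:
apply_moves(
  moves=[
    [[0, 0, 0], [0, -0.05, 0.2], 1],
    [[0, 0, 0], [0, -0.05, 0.4], 1],
    [[0, 0, 0], [0, -0.05, 0.55], 1],
    [[0, 0, 0], [0, -0.05, 0.65], 1],
    [[0, 0, 0], [0, -0.05, 0.7], 1],
    [[0, 0, 0], [0, -0.05, 0.7], 1],
    [[0, 0, 0], [0, -0.05, 0.7], 1],
  ],
)

```text
time: 20.45
tool_pos: [0.6519, 0.1615, 0.0589]
tool_rot: [0.0, 0.666, 0.746, -0.0]
contact_force: [-0.1, 0.2, -1.2]
gripper_width: 0.239
grasp_force: 60.3
```

Not in contact yet; continuing slowly.

Call:
apply_moves(
  moves=[
    [[0, 0, 0], [0, 0, 0.1], 1],
    [[0, 0, 0], [0, 0, 0.2], 1],
    [[0, 0, 0], [0, 0, 0.25], 1],
    [[0, 0, 0], [0, 0, 0.25], 1],
  ],
)

```text
time: 20.85
tool_pos: [0.6522, 0.1616, 0.0585]
tool_rot: [0.0, 0.666, 0.746, -0.0]
contact_force: [-6.0, -1.1, 7.8]
gripper_width: 0.237
grasp_force: 61.4
```

Call:
apply_moves(
  moves=[
    [[0, 0, 0], [0, -0.06, -0.05], 1],
    [[0, 0, 0], [0, -0.1, -0.05], 1],
    [[0, 0, 0], [0, -0.1, -0.05], 1],
  ],
)

```text
time: 21.15
tool_pos: [0.6516, 0.1615, 0.0581]
tool_rot: [0.001, 0.666, 0.746, 0.0]
contact_force: [-3.2, -0.7, 6.0]
gripper_width: 0.241
grasp_force: 61.0
```

Call:
apply_moves(
  moves=[
    [[0, 0, 0], [0, -0.06, -0.05], 1],
    [[0, 0, 0], [0, -0.06, -0.05], 1],
    [[0, 0, 0], [0, -0.06, -0.05], 0.4],
    [[0, 0, 0], [0, -0.06, -0.05], 0.2],
    [[0, 0, 0], [0, -0.06, -0.05], -0.2],
    [[0, 0, 0], [0, -0.06, -0.05], -0.5],
    [[0, 0, 0], [0, -0.06, -0.05], -0.5],
    [[0, 0, 0], [0, -0.06, -0.6], -0.5],
    [[0, 0, 0], [0, -0.06, -2], -0.5],
    [[0, 0, 0], [0, -0.06, -4], -0.5],
    [[0, 0, 0], [0, -0.06, -7], -0.5],
    [[0, 0, 0], [0, -0.06, -11], -0.5],
    [[0, 0, 0], [0, -0.06, -15], -0.5],
    [[0, 0, 0], [0, -0.06, -18], -0.5],
    [[0, 0, 0], [0, -0.06, -20], 0],
    [[0, 0, 0], [0, -0.06, -20], 0],
  ],
)

```text
time: 22.75
tool_pos: [0.6524, 0.1618, 0.2635]
tool_rot: [0.004, 0.666, 0.746, 0.004]
contact_force: [0.3, 0.3, 1.0]
gripper_width: 0.501
grasp_force: 0.0
```

```bash
python3 - <<'E'
from h import *
f=manip.grab_frame("wrist"); save(f,"w10.png"); print(tool()[0]); pts(f,["long_tube_mid","large_rest_mid","short_tube_mid"])
for d in manip.silhouettes(f,"long_tube_mid")[:1]:
    c=max(cv2.findContours(d["pixels"].astype(np.uint8),0,1)[0],key=len)[:,0].astype(np.float32); print(cv2.minAreaRect(c))
for q in ((0,80),(0,-80),(-11,0),(11,0)):
    a=np.radians(6.5); P=np.array([.652+q[0]*.001*np.cos(a)-q[1]*.001*np.sin(a),.1625+q[0]*.001*np.sin(a)+q[1]*.001*np.cos(a),.060]); print(q,px(f,P))
go(np.array([.4775,.2035,.105])+.12*nrm(-8.4),-8.4,35)
E
```

```text
[0.6513 0.1617 0.2603]
long_tube_mid 0.73 [0.6489 0.1636 0.0601] [276 192]
large_rest_mid 0.55 [0.6491 0.1586 0.0286] [276 190]
short_tube_mid 0.76 [0.4795 0.2105 0.1006] [ 73 122]
short_tube_mid 0.74 [0.3933 0.0513 0.0115] [ 50 253]
((279.0, 189.5), (165.0, 24.0), 90.0)
(0, 80) [279.5568 107.6984]
(0, -80) [280.0224 268.6954]
(-11, 0) [268.5621 193.4696]
(11, 0) [291.0404 193.4118]
turn [0.604, 0.0808, 0.2516] shift cm [4.37, -9.927, 5.153]
```

Call:
apply_moves(
  moves=[
    [[0.06, 0.008, 0.025], [0.4, -1, 0.5], 0],
    [[0.15, 0.02, 0.063], [1.1, -2.5, 1.3], 0],
    [[0.27, 0.036, 0.113], [2, -4.5, 2.3], 0],
    [[0.39, 0.053, 0.164], [2.8, -6.5, 3.4], 0],
    [[0.5, 0.068, 0.21], [3.7, -8.3, 4.3], 0],
    [[0.57, 0.077, 0.239], [4.2, -9.4, 4.9], 0],
    [[0.604, 0.081, 0.252], [4.37, -9.93, 5.15], 0],
    [[0.604, 0.081, 0.252], [4.37, -9.93, 5.15], 0],
    [[0.604, 0.081, 0.252], [4.37, -9.93, 5.15], 0],
    [[0.604, 0.081, 0.252], [4.37, -9.93, 5.15], 0],
  ],
)

```text
time: 24.0
tool_pos: [0.5472, 0.1936, 0.2063]
tool_rot: [-0.226, 0.722, 0.624, -0.194]
contact_force: [0.9, 1.0, -0.2]
gripper_width: 0.502
grasp_force: 0.0
```

```bash
python3 tube.py short_tube_mid w11.png;  python3 - <<'E'
from h import *
f=manip.grab_frame("wrist"); p,r=tool()
for y in(-5,0,5): print(y,px(f,p+r.apply([0,y/1000,.12])),px(f,p+r.apply([-.055,y/1000,.12])),px(f,p+r.apply([.055,y/1000,.12])))
for d in manip.silhouettes(f,"short_tube_mid")[:1]:
    v,u=np.nonzero(d["pixels"]); print(np.polyfit(v,u,1),u.mean(),v.mean())
n=nrm(-8.4); a=np.array([.4775,.2035,.105]); go(a-.002*n,-8.4,35)
E
```

```text
[0.5472 0.1937 0.2064]
short_tube_mid 0.9 [0.4787 0.2093 0.1005] [285 208]
short_tube_mid 0.89 [0.3925 0.0482 0.0106] [284 324]
0.91 ((287.7490539550781, 322.576171875), (19.327829360961914, 78.77462768554688), 37.5685920715332) ends [0.4973 0.1467 0.105 ] [0.4397 0.0788 0.105 ] mid [0.4685 0.1127 0.105 ] len 0.08903011439349287 yaw -40.33199137938793
0.7 ((283.3194274902344, 209.95254516601562), (31.58797264099121, 150.15347290039062), 1.0139787197113037) ends [0.4893 0.2632 0.105 ] [0.4699 0.148  0.105 ] mid [0.4796 0.2056 0.105 ] len 0.1167779989004507 yaw -9.564709901224592
-5 [274.9202 217.9201] [275.4141 284.911 ] [274.3649 142.6026]
0 [281.6247 217.9135] [281.748  284.9045] [281.4861 142.5959]
5 [288.3291 217.9069] [288.0818 284.8981] [288.6071 142.5891]
[ -0.0074 285.3963] 283.8593439363817 207.0283300198807
turn [0.0044, -0.0013, 0.0005] shift cm [-0.054, -0.014, 12.472]
```

Call:
apply_moves(
  moves=[
    [[0.004, 0, 0.01], [0.2, 0.1, 1], 0],
    [[0.004, 0, 0.01], [0.2, 0.1, 3], 0],
    [[0.004, 0, 0.01], [0.2, 0.1, 5.5], 0],
    [[0.004, 0, 0.01], [0.2, 0.1, 7.5], 0],
    [[0.004, 0, 0.01], [0.2, 0.1, 9], 0],
    [[0.004, 0, 0.01], [0.2, 0.1, 10.3], 0],
    [[0.004, 0, 0.01], [0.2, 0.1, 11.4], 0],
    [[0.004, 0, 0.01], [0.2, 0.1, 12.1], 0],
    [[0.004, 0, 0.01], [0.2, 0.1, 12.4], 0],
    [[0.004, 0, 0.01], [0.2, 0.1, 12.4], 0],
    [[0.004, 0, 0.01], [0.2, 0.1, 12.4], 0],
  ],
)

```text
time: 25.4
tool_pos: [0.4784, 0.206, 0.1034]
tool_rot: [-0.227, 0.725, 0.62, -0.197]
contact_force: [0.1, 0.5, 0.6]
gripper_width: 0.501
grasp_force: 0.0
```

```bash
python3 - <<'E'
from h import *
f=manip.grab_frame("wrist"); p,r=tool(); print(p,manip.state()["contact_force"])
for d in manip.silhouettes(f,"short_tube_mid")[:2]:
    v,u=np.nonzero(d["pixels"]); print(round(d["score"],2),np.polyfit(v,u,1),[(k,u[v==k].min(),u[v==k].max()) for k in range(v.min(),v.max(),25)])
print([px(f,p+r.apply([x,0,-.002])).round(1).tolist() for x in(.055,.03,0)])
n=nrm(-8.4); a=np.array([.478,.2055,.105]); go(a-.002*n,-8.4,35)
E
```

```text
[0.4784 0.206  0.1034] [-0.2035  0.2993  0.4592]
0.82 [  0.0079 279.2972] [(156, np.int64(278), np.int64(295)), (181, np.int64(252), np.int64(310)), (206, np.int64(253), np.int64(309)), (231, np.int64(261), np.int64(300)), (256, np.int64(254), np.int64(308)), (281, np.int64(256), np.int64(308)), (306, np.int64(256), np.int64(308)), (331, np.int64(257), np.int64(308)), (356, np.int64(257), np.int64(306))]
[[280.3, 163.9], [280.5, 230.3], [280.7, 301.4]]
turn [0.0004, -0.0015, -0.0096] shift cm [-0.054, -0.113, 0.076]
```

Call:
apply_moves(
  moves=[
    [[0, 0, 0], [0, 0, 0.05], 0.3],
    [[0, 0, 0], [0, 0, 0.05], 1],
    [[0, 0, 0], [0, 0, 0.05], 1],
    [[0, 0, 0], [0, 0, 0.05], 1],
    [[0, 0, 0], [0, 0, 0.05], 1],
    [[0, 0, 0], [0, 0, 0.05], 1],
    [[0, 0, 0], [0, 0, 0.05], 1],
  ],
)

```text
time: 26.2
tool_pos: [0.4777, 0.206, 0.1028]
tool_rot: [-0.227, 0.725, 0.62, -0.197]
contact_force: [-0.1, -0.6, 1.4]
gripper_width: 0.237
grasp_force: 58.6
```

Call:
apply_moves(
  moves=[
    [[0, 0, 0], [0, 0, -0.2], 1],
    [[0, 0, 0], [0, 0, -0.4], 1],
    [[0, 0, 0], [0, 0, -0.6], 1],
    [[0, 0, 0], [0, 0, -0.8], 1],
    [[0, 0, 0], [0, 0, -1], 1],
    [[0, 0, 0], [0, 0, -1.2], 1],
    [[0, 0, 0], [0, 0, -1.5], 1],
    [[0, 0, 0], [0, 0, -2], 1],
    [[0, 0, 0], [0, 0, -3], 1],
    [[0, 0, 0], [0, 0, -4.5], 1],
    [[0, 0, 0], [0, 0, -6.5], 1],
    [[0, 0, 0], [0, 0, -8.5], 1],
    [[0, 0, 0], [0, 0, -10], 1],
    [[0, 0, 0], [0, 0, -10.5], 1],
    [[0, 0, 0], [0, 0, -10.5], 1],
    [[0, 0, 0], [0, 0, -10.5], 1],
  ],
)

```text
time: 27.8
tool_pos: [0.5368, 0.197, 0.188]
tool_rot: [-0.227, 0.725, 0.619, -0.198]
contact_force: [0.3, -0.2, -0.2]
gripper_width: 0.239
grasp_force: 60.1
```

```bash
python3 held.py short_tube_mid 110 w12.png; python3 - <<'E'
from h import *
go([.62,.03,.25],-2.4,0); go([.666,-.178,.24],3.5)
E
```

```text
[0.5363 0.1971 0.1875] [-0.5946  0.6179 -0.2041]
short_tube_mid 0.62 [0.5366 0.197  0.1837] [286 295]
0.66 rows 155 376 top-end cols 253 311 cols at 2/3 253 312
-4 [[280.0, 180.0], [280.3, 174.9], [280.4, 170.6]]
0 [[280.0, 167.9], [280.2, 163.8], [280.4, 160.3]]
4 [[280.0, 155.5], [280.2, 152.4], [280.4, 149.9]]
turn [-0.6127, -0.0297, -0.1111] shift cm [-15.251, 5.322, -11.269]
turn [-0.6112, -0.0612, -0.2108] shift cm [-35.086, 12.299, -14.83]
```

Call:
apply_moves(
  moves=[
    [[-0.018, -0.002, -0.006], [-1, 0.4, -0.5], 1],
    [[-0.055, -0.005, -0.019], [-3.2, 1.1, -1.3], 1],
    [[-0.11, -0.011, -0.038], [-6.3, 2.2, -2.7], 1],
    [[-0.17, -0.017, -0.059], [-9.8, 3.4, -4.2], 1],
    [[-0.232, -0.023, -0.08], [-13.3, 4.7, -5.6], 1],
    [[-0.293, -0.029, -0.101], [-16.8, 5.9, -7.1], 1],
    [[-0.354, -0.035, -0.122], [-20.3, 7.1, -8.6], 1],
    [[-0.416, -0.042, -0.143], [-23.9, 8.4, -10.1], 1],
    [[-0.477, -0.048, -0.164], [-27.4, 9.6, -11.6], 1],
    [[-0.532, -0.053, -0.183], [-30.5, 10.7, -12.9], 1],
    [[-0.575, -0.058, -0.198], [-33, 11.6, -13.9], 1],
    [[-0.599, -0.06, -0.207], [-34.4, 12.1, -14.5], 1],
    [[-0.611, -0.061, -0.211], [-35.09, 12.3, -14.83], 1],
    [[-0.611, -0.061, -0.211], [-35.09, 12.3, -14.83], 1],
    [[-0.611, -0.061, -0.211], [-35.09, 12.3, -14.83], 1],
    [[-0.611, -0.061, -0.211], [-35.09, 12.3, -14.83], 1],
  ],
)

```text
time: 29.6
tool_pos: [0.6664, -0.1771, 0.2406]
tool_rot: [-0.0, 0.685, 0.729, 0.001]
contact_force: [-0.2, -0.7, -0.6]
gripper_width: 0.234
grasp_force: 60.1
```

```bash
python3 held.py short_tube_mid 110 w13.png; python3 - <<'E'
from h import *
f=manip.grab_frame("wrist"); pts(f,["small_rest_mid"])
t=manip.grab_frame("top"); pts(t,["small_rest_mid","long_tube_mid"])
g=manip.grab_frame("wrist")
# expected rest foot corners at nominal centre, for checking against the white edge
a=np.radians(3.5)
for q in ((-18,56.5,9),(18,56.5,9)):
    P=np.array([.6657+(q[0]*np.cos(a)-q[1]*np.sin(a))/1e3,-.1779+(q[0]*np.sin(a)+q[1]*np.cos(a))/1e3,q[2]/1e3]); print(px(g,P).round(1))
go([.6657,-.1789,.073],3.5)
E
```

```text
[ 0.6665 -0.1771  0.2407] [-0.71   -0.0755 -1.3605]
short_tube_mid 0.91 [ 0.6675 -0.1739  0.237 ] [284 287]
0.93 rows 156 376 top-end cols 252 312 cols at 2/3 253 311
0.47 rows 0 23 top-end cols 72 128 cols at 2/3 None None
-4 [[281.2, 180.0], [281.3, 174.9], [281.5, 170.5]]
0 [[281.2, 167.8], [281.3, 163.7], [281.4, 160.2]]
4 [[281.2, 155.4], [281.3, 152.3], [281.4, 149.7]]
long_tube_mid 0.64 [0.6482 0.1577 0.0642] [225 155]
long_tube_mid 0.63 [ 0.6842 -0.4502  0.0021] [441 146]
[263.3 133.9]
[298.7 133.9]
turn [0.0016, -0.0005, 0.0] shift cm [-0.09, -0.119, 16.798]
```

Call:
apply_moves(
  moves=[
    [[0.0016, 0, 0], [-0.15, -0.1, 1], 1],
    [[0.0016, 0, 0], [-0.15, -0.1, 3], 1],
    [[0.0016, 0, 0], [-0.15, -0.1, 6], 1],
    [[0.0016, 0, 0], [-0.15, -0.1, 9], 1],
    [[0.0016, 0, 0], [-0.15, -0.1, 12], 1],
    [[0.0016, 0, 0], [-0.15, -0.1, 14], 1],
    [[0.0016, 0, 0], [-0.15, -0.1, 15.5], 1],
    [[0.0016, 0, 0], [-0.15, -0.1, 16.4], 1],
    [[0.0016, 0, 0], [-0.15, -0.1, 16.8], 1],
    [[0.0016, 0, 0], [-0.15, -0.1, 17], 1],
    [[0.0016, 0, 0], [-0.15, -0.1, 17], 1],
    [[0.0016, 0, 0], [-0.15, -0.1, 17], 1],
  ],
)

```text
time: 31.3
tool_pos: [0.6667, -0.1798, 0.0723]
tool_rot: [0.001, 0.685, 0.728, 0.001]
contact_force: [-0.6, -0.9, -1.0]
gripper_width: 0.237
grasp_force: 60.1
```

```bash
python3 - <<'E'
from h import *
f=manip.grab_frame("wrist");f=manip.grab_frame("wrist"); s=manip.state(); print(tool()[0],s["contact_force"])
# white rest edges vs prediction
a=np.radians(3.5)
for q in ((-18,56.5,9),(18,56.5,9),(-18,50,9),(18,50,9)):
    P=np.array([.6657+(q[0]*np.cos(a)-q[1]*np.sin(a))/1e3,-.1784+(q[0]*np.sin(a)+q[1]*np.cos(a))/1e3,q[2]/1e3]); print(px(f,P).round(1))
g=f["image"].mean(2).astype(int)
for c in (265,280,295): print(c,g[100:175:2,c].tolist())
for v in (140,150): print(v,g[v,215:345:3].tolist())
go([.6657,-.1795,.0615],3.5)
E
```

```text
[ 0.6665 -0.1797  0.0721] [ 0.7158  0.6572 -0.6057]
[246.6 143.2]
[313.5 143.1]
[246.9 155.4]
[313.2 155.4]
265 [222, 227, 71, 65, 70, 68, 62, 67, 72, 71, 62, 70, 66, 72, 66, 69, 70, 68, 69, 73, 69, 70, 181, 255, 254, 254, 254, 254, 255, 200, 229, 209, 254, 65, 76, 79, 73, 74]
280 [224, 233, 76, 45, 71, 70, 69, 65, 68, 69, 68, 70, 75, 74, 73, 73, 69, 70, 77, 73, 73, 72, 183, 255, 254, 254, 254, 255, 236, 208, 234, 203, 255, 163, 76, 82, 88, 84]
295 [227, 235, 77, 66, 67, 69, 64, 71, 65, 70, 69, 70, 71, 72, 71, 63, 72, 70, 74, 79, 71, 70, 177, 255, 254, 254, 254, 254, 246, 208, 249, 211, 255, 103, 83, 72, 80, 76]
140 [58, 63, 60, 66, 64, 63, 63, 62, 63, 56, 68, 71, 66, 70, 68, 71, 68, 73, 69, 72, 71, 71, 73, 78, 66, 73, 73, 73, 72, 71, 67, 71, 67, 63, 64, 65, 61, 66, 64, 68, 61, 62, 59, 59]
150 [61, 65, 59, 68, 65, 58, 60, 68, 68, 66, 70, 25, 254, 254, 254, 254, 254, 254, 254, 254, 254, 254, 254, 254, 254, 254, 254, 254, 254, 254, 254, 254, 254, 255, 59, 70, 68, 65, 68, 61, 70, 56, 61, 57]
turn [0.0015, 0.0002, -0.0] shift cm [0.028, -0.081, 1.055]
```

Call:
apply_moves(
  moves=[
    [[0, 0, 0], [0, 0, 0.3], 1],
    [[0, 0, 0], [0, 0, 0.55], 1],
    [[0, 0, 0], [0, 0, 0.75], 1],
    [[0, 0, 0], [0, 0, 0.85], 1],
    [[0, 0, 0], [0, 0, 0.85], 1],
    [[0, 0, 0], [0, 0, 0.85], 1],
  ],
)

```text
time: 32.0
tool_pos: [0.6659, -0.1796, 0.0624]
tool_rot: [-0.0, 0.685, 0.728, 0.0]
contact_force: [-0.5, 0.1, -1.0]
gripper_width: 0.237
grasp_force: 60.1
```

Call:
apply_moves(
  moves=[
    [[0, 0, 0], [0, 0, 0.1], 1],
    [[0, 0, 0], [0, 0, 0.15], 1],
    [[0, 0, 0], [0, 0, 0.2], 1],
    [[0, 0, 0], [0, 0, 0.2], 1],
    [[0, 0, 0], [0, 0, 0.2], 1],
  ],
)

```text
time: 32.5
tool_pos: [0.6661, -0.1796, 0.0608]
tool_rot: [-0.0, 0.685, 0.728, 0.0]
contact_force: [-1.0, 0.0, 0.3]
gripper_width: 0.235
grasp_force: 60.4
```

Call:
apply_moves(
  moves=[
    [[0, 0, 0], [0, 0, 0.06], 1],
    [[0, 0, 0], [0, 0, 0.06], 1],
    [[0, 0, 0], [0, 0, 0.06], 1],
  ],
)

```text
time: 32.8
tool_pos: [0.6662, -0.1796, 0.0606]
tool_rot: [0.0, 0.685, 0.728, 0.0]
contact_force: [-1.9, 1.0, 5.5]
gripper_width: 0.239
grasp_force: 60.7
```

Seated. Releasing gently and withdrawing upward.

Call:
apply_moves(
  moves=[
    [[0, 0, 0], [0, -0.03, 0], 0.45],
    [[0, 0, 0], [0, -0.03, 0], 0.3],
    [[0, 0, 0], [0, -0.03, 0], 0.1],
    [[0, 0, 0], [0, -0.03, 0], -0.2],
    [[0, 0, 0], [0, -0.03, 0], -0.5],
    [[0, 0, 0], [0, -0.03, 0], -0.5],
    [[0, 0, 0], [0, -0.03, -0.5], -0.5],
    [[0, 0, 0], [0, -0.03, -2], -0.5],
    [[0, 0, 0], [0, -0.03, -4], -0.5],
    [[0, 0, 0], [0, -0.03, -7], -0.5],
    [[0, 0, 0], [0, -0.03, -11], -0.5],
    [[0, 0, 0], [0, -0.03, -15], -0.5],
    [[0, 0, 0], [0, -0.03, -18], -0.5],
    [[0, 0, 0], [0, -0.03, -19], -0.5],
    [[0, 0, 0], [0, -0.03, -19], -0.5],
    [[0, 0, 0], [0, -0.03, -19], -0.5],
  ],
)

```text
time: 34.4
tool_pos: [0.6649, -0.1794, 0.2482]
tool_rot: [-0.001, 0.685, 0.728, -0.0]
contact_force: [-0.9, -0.6, -0.2]
gripper_width: 0.749
grasp_force: 0.0
```

```bash
python3 - <<'E'
from h import *
f=manip.grab_frame("wrist"); t=manip.grab_frame("top"); s=manip.grab_frame("scene")
pts(f,["short_tube_mid","small_rest_mid"]); pts(t,["long_tube_mid","large_rest_mid","short_tube_mid","solvent_bottle","screw_jar"])
A=cv2.resize(f["image"][90:290,190:390],(400,400),interpolation=2); B=cv2.resize(t["image"][110:210,180:280],(400,400),interpolation=2)
C=cv2.resize(s["image"][180:330,160:460],(400,200),interpolation=2)
im=np.hstack([A,B]); im=np.vstack([im,np.hstack([C,cv2.resize(t["image"][110:260,160:420],(400,200),interpolation=2)])])
cv2.imwrite("pics/fin.png",im[:,:,::-1])
E
```

```text
short_tube_mid 0.84 [ 0.6658 -0.1777  0.0572] [283 195]
small_rest_mid 0.69 [ 0.6657 -0.1782  0.0332] [283 191]
long_tube_mid 0.91 [0.6483 0.1568 0.0633] [226 155]
long_tube_mid 0.61 [ 0.4975 -0.0148  0.0026] [290 213]
large_rest_mid 0.68 [0.2943 0.253  0.0302] [190 289]
large_rest_mid 0.61 [0.6523 0.1563 0.029 ] [227 158]
short_tube_mid 0.8 [0.3933 0.0473 0.0054] [268 251]
solvent_bottle 0.8 [0.7187 0.0118 0.0012] [279 138]
solvent_bottle 0.75 [0.4781 0.2012 0.1021] [206 214]
screw_jar 0.53 [ 0.4957 -0.0127  0.0011] [289 214]
```

View pics/fin.png

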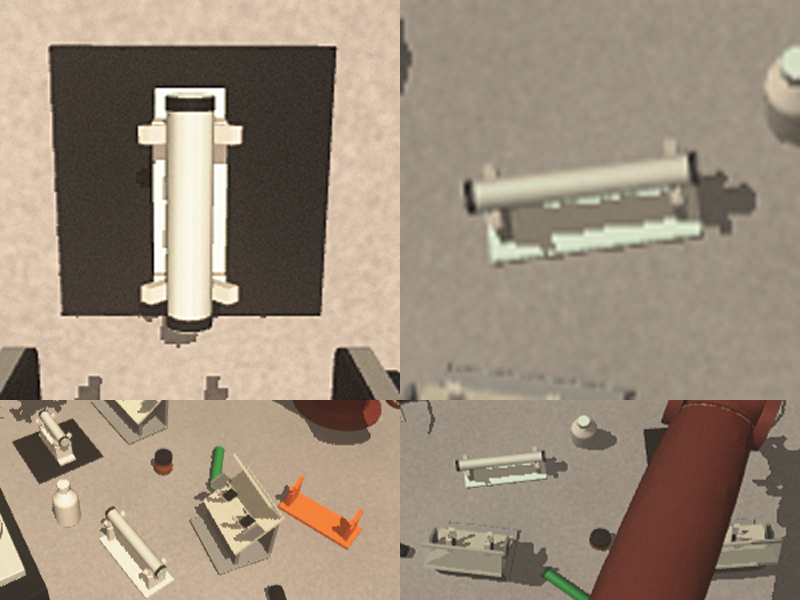

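The final view shows both tubes seated centrally. The short one lies along column 190 of the top-left panel, on the rest in the middle of the mat. The long one overhangs its plates evenly (ends at 467 and 695 in the top-right panel). The bottle, jar and decoys have not moved, so I'm handing in.

```bash
python3 -c "
from plant import manip
print(manip.job_done())"
```

```text
the job is handed in; nothing more can be done
None
```

I handed the job in at about 34.5 s of the 72 s allowed. The small rest stands in the middle of the mat, the long tube lies centrally in the large rest, the short tube lies centrally in the small rest, and the bystanders I could see in the final views had not moved.

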